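# Tip out the spacers and build the stack on the post

## Task

With the tray level, lower its end gate, then tip the tray so that all the spacer rings slide out through that end onto the mat, never reaching into the tray for them. Build the rings up on the upright post, the largest at the bottom and each next one smaller; when a ring is on, press it down firmly against the sprung seat, which should sink visibly, to feel that it lies flat, before adding the next. Leave the stack lying flat, the tray level with its gate shut again, and the other tools and things on the bench where they are.

Things in the scene. Friction and masses are not known exactly. Their poses are not given: they have to be found in the camera images.
- station: Tipping station, fixed; position and yaw vary. Origin on the bench, midway along and straight below the tray's hinge line. x runs along the hinge line, y from the hinge along the level tray to its lifting bar, z up. Two hinge cheeks (6 mm thick, 50 mm high) stand at x = +-86 mm, y from -11 to 19 mm. The catch mat is on the -y side.
- mat (a point): Centre of the catch mat's top face, part of the station (axes as the station's), 4 mm above the bench, at station x 0, y -147 mm. Smooth black plastic, 200 mm (x) by 155 mm (y, from -70 to -225), with a 5 mm high steel edge on its two sides and far end. From the mat's near end a smooth fixed steel ramp rises towards the tray, to 30 mm height under the gate.
- tray_floor (a point): Centre of the tray's inner floor, on its top face; moves with the tray; axes as the station's when level. At level: station x 0, y 77, z 40 mm. Inner floor 152 mm (x) by 154 mm (y); walls 4 mm thick, 22 mm high at both sides and the bar end; the gate closes the other end. Polished: spacers begin to slide at roughly 8 to 13 degrees of tilt.
- tray_bar (a point): Middle of the tray's lifting bar: a round steel bar of 10 mm diameter along the station's x, 104 mm free between two 8 mm wide ears, 52 mm clear of the tray's end wall. In the station frame at level: x 0, y 210, z 60 mm.
- tray (a joint): Tilt of the tray about its hinge line (station x axis through station y 0, z 40 mm, at the gate end), rad: 0 level, grows as the bar end is lifted, stop at 0.55. Stiff hinge: it stays where it is left; lifting at the bar takes about 8 N, lowering about 3 N.
- gate_pin (a point): Middle of the crank pin that works the gate: round steel pin, 10 mm diameter, 45 mm long, along the station's x, outside the tray at station x = 98 to 143 mm (this point at x = 120), 42 mm from the hinge line. Straight above the hinge when the gate is shut and the tray level; swings down to -y as the gate is lowered. Clear all round except at the crank (x below 98 mm).
- gate (a joint): Angle of the end gate relative to the tray, rad: 0 shut (upright), grows as it is lowered outwards (to station -y), stop at 1.57 where it lies in line with the tray floor as a 27 mm long lip. Its hinge is the tray's own hinge line. Stiff hinge: it stays where it is left; about 1.5 N at the pin moves it. May start slightly ajar.
- post: Assembly post, fixed to the bench, position varies. Origin on the bench under its axis. Round base 90 mm across and 12 mm high, upright steel shaft of 21 mm diameter with a bevelled top 76 mm above the bench; the shaft carries the sprung seat.
- post_seat (a point): Point on the post's axis at the height of the seat's top face when not pressed: 24 mm above the bench. Fixed; does not sink with the seat. The shaft's top is 52 mm above it.
- seat: The sprung seat: a round dark steel disc of 72 mm diameter, 6 mm thick, on the post; origin at the centre of its underside, 18 mm above the bench at rest. It sinks as the stack is pressed, 1 mm per 2 N, at most 5 mm (10 N), and springs back. A spacer counts as pressed when it bears on the seat or on the spacer below with more than 4 N, its own weight included, for 0.1 s.
- spacer64_mid (a point): Centre (half-way up) of the plain aluminium spacer ring of 64 mm outer diameter, 26 mm bore, 10 mm thick, both faces alike; z along its axis. Starts lying in the tray. May be absent.
- spacer56_mid (a point): Centre (half-way up) of the plain aluminium spacer ring of 56 mm outer diameter, 26 mm bore, 10 mm thick, both faces alike; z along its axis. Starts lying in the tray. May be absent.
- spacer48_mid (a point): Centre (half-way up) of the plain aluminium spacer ring of 48 mm outer diameter, 26 mm bore, 10 mm thick, both faces alike; z along its axis. Starts lying in the tray. May be absent.
- spacer40_mid (a point): Centre (half-way up) of the plain aluminium spacer ring of 40 mm outer diameter, 26 mm bore, 10 mm thick, both faces alike; z along its axis. Starts lying in the tray. May be absent.
- screwdriver: Bystander: screwdriver lying on the bench; origin at its underside.
- wrench: Bystander: spanner lying on the bench; origin at its underside.
- hammer: Bystander: hammer lying on the bench; origin at its underside.
- mug: Bystander: white mug, 80 mm across, 90 mm high; origin at its underside.
- oiler: Bystander: grey bottle, 56 mm across, 150 mm high; origin at its underside.
- socket_big: Bystander: steel socket standing upright, 34 mm across, 45 mm high; origin at its underside.
- socket_small: Bystander: steel socket standing upright, 24 mm across, 40 mm high; origin at its underside.
Not all that is in view belongs to the job. What is shaped like the part that bears spacer56_mid but red is not meant.

How it is judged:
By the outcome, as a careful person would: the job done as asked, in the order asked, and still so for the second after the job is handed in, with the robot touching nothing.
Of spacer64, spacer56, spacer48, spacer40 only 2 to 3 are there at a start; the rules pass over those that are not, and their reading is None.
At some moment in a run one of spacer64, spacer56, spacer48, spacer40 may be knocked a few centimetres aside while the robot is not near it.
Once in a run the grip may slacken for a moment while it holds something.
It also fails if it takes over 210 s, if anything falls off the work surface, if the arm or the gripper's body presses on something with over 40 N, if the wrist force passes 120 N, or if a joint passes its speed limit or range.

## Robot

A 6-joint arm with a two-finger parallel gripper is mounted at the origin on the work surface. World frame = base frame: x ahead of the robot, y to its left, z up, the work surface at z = 0. Lengths are in m, angles in rad, forces in N, time in s.
With the tool pointing down it reaches from about 0.275 to 0.85 m from the base axis. Payload 5.2 kg.
Tool frame: the origin (TCP) lies midway between the tips of the shut fingers; the grasp point (between the pads) lies 19 mm behind it; z points along the fingers, y is the direction in which the jaws open and shut (so a half turn about z gives the same grasp; the last joint's range is limited). The gripper opens to 85 mm and grips with 20 to 120 N. Pads are 22 mm wide; open, the fingers measure 114 mm over their backs; the gripper's body (76 mm by 85 mm) begins 54 mm behind the grasp point. The pads swing forward as they close: fully open they stand 13 mm farther back than shut.
Start: joints at [0.979, 0.259, 1.535, -0, 1.348, -0.203], TCP at [0.208, 0.509, 0.231] pointing down, gripper open.
Joint ranges: [-3.14, 3.14], [-0.91, 2.08], [0.19, 2.58], [-1.22, 4.36], [0.22, 2.71], [-3.12, 3.12]. Speed limits (rad/s): [2.57, 2.57, 3.14, 3.14, 3.14, 3.14].

## Interface

Orientations are given as a rotation vector (axis times angle).
In Python, from workcell import movep, servo_line, movej, open_gripper, close_gripper, sleep, ik, camera, Unreachable, hand_in, silhouettes, read_t, read_joint_positions, read_qd, read_joint_torque, read_eef_pos, read_orientation, read_force, read_torque, read_opening gives the robot as it stands. The module is installed in compiled form; this text tells all that it offers. Calls block until the motion is done:
- movep(position, orientation): joint-space move of the TCP to a pose.
- servo_line(position, rate=0.15, orientation=None): straight line of the TCP; orientation=None keeps the orientation; rate is the mean speed in m/s.
- movej(angles): joint-space move.
- open_gripper() and close_gripper(): open the fingers fully, or close them until they stop; the grip force is fixed at half the most.
- sleep(seconds).
- ik(position, orientation): joint angles nearest the present ones, or None.
- camera(name): name is "scene" or "top" or "wrist"; returns a dict with "frame" (384x512x3 uint8, red, green, blue), "range_z" (384x512 float32, m along the optical axis (not along the pixel's ray), 0 where there is no reading), "K" (3x3 intrinsics, pixels), "extrinsics" (4x4, takes a point from world to camera coordinates). Camera axes: x right, y down, z forward; pixel columns grow to the right and rows downward; lengths in m; the calibration is good to about 2 mm. A picture is of the moment at which its call begins.
A pose or a line that the arm cannot do raises Unreachable and nothing moves.
- hand_in(): hands the job in, once; it reports no verdict.
Trained networks look in a picture, given as the dict that the camera call returned (one of the last four; its "shot" number tells which), for a name from the list of things; names that differ only in an ending like _2 or _b are one class to them, and where a whole thing is asked for, a point or a joint stands for the part that bears it (a point fixed in the world has none). Each returns a list of dicts, best first, with "conf" (0 to 1); they miss things now and then, are a little off and sometimes report something else, mostly with a low value. They report only what shows in the picture. A call takes as long as a camera call. They do not tell look-alikes from the thing itself.
- silhouettes(query, picture): "mask" (384x512 bool, what is visible of it) and "box" ([left, top, right, bottom] in pixels, round what is visible of it).
Readings, each from a call of its own:
- read_t(): time.
- read_joint_positions(): joint angles.
- read_qd(): joint speeds.
- read_joint_torque(): joint torques, N m.
- read_eef_pos(): TCP position.
- read_orientation(): TCP orientation.
- read_force(): force on the tool from outside, world axes, zero at the start.
- read_torque(): the same for the moment, N m.
- read_opening(): finger opening in m.
Only numpy, scipy, OpenCV 4.12 (cv2) and the standard library are available. Lean on these libraries where they do the work, as an engineer would, in place of code of your own. Each camera call takes 0.05 s, during which the arm holds its last target.

## Working session

There is one attempt and no reset: what is moved stays moved. The work goes in short steps, each a Python script; the robot and the scene stay as the last script left them, time stands still between calls to the robot, and variables do not carry over. Pictures are saved under pics/ and viewed, and the job is handed in when it is done.

```bash
mkdir -p pics; ls
python3 - <<'E'
from workcell import *
import cv2, numpy as np
for n in ["scene","top","wrist"]:
    c=camera(n); cv2.imwrite(f"pics/a_{n}.png",cv2.cvtColor(c["frame"],cv2.COLOR_RGB2BGR))
    print(n,c["K"].tolist(),np.round(c["extrinsics"],3).tolist())
print(read_t(),read_eef_pos(),read_orientation(),read_opening())
E
```

```text
pics
scene [[398.41894848714946, 0.0, 249.66260327712428], [0.0, 398.41894848714946, 194.7337435331536], [0.0, 0.0, 1.0]] [[-0.172, 0.985, 0.023, 0.178], [0.555, 0.116, -0.824, -0.241], [-0.814, -0.129, -0.566, 1.513], [0.0, 0.0, 0.0, 1.0]]
top [[358.28532328595526, 0.0, 252.20964769058529], [0.0, 358.28532328595526, 190.32028994616266], [0.0, 0.0, 1.0]] [[-0.005, -1.0, 0.001, -0.087], [-0.984, 0.005, -0.179, 0.526], [0.179, -0.002, -0.984, 1.12], [0.0, 0.0, 0.0, 1.0]]
wrist [[331.9600964945352, 0.0, 254.67279440523296], [0.0, 331.9600964945352, 190.6112606455711], [0.0, 0.0, 1.0]] [[0.379, 0.925, -0.003, -0.548], [0.891, -0.364, 0.271, -0.036], [0.249, -0.105, -0.963, 0.378], [0.0, 0.0, 0.0, 1.0]]
0.15 [0.20828633 0.50861726 0.23066867] [-6.06888796e-01 -3.08190776e+00  2.02118190e-03] 0.08553392886211567
```

View pics/a_scene.png

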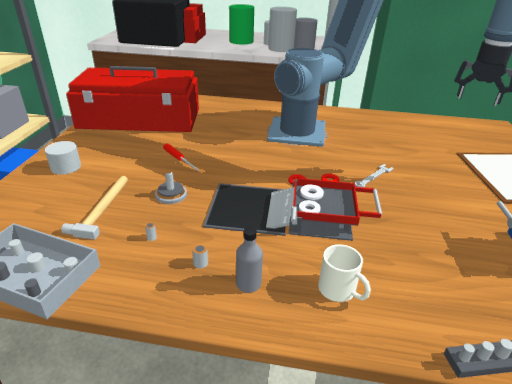

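View pics/a_top.png

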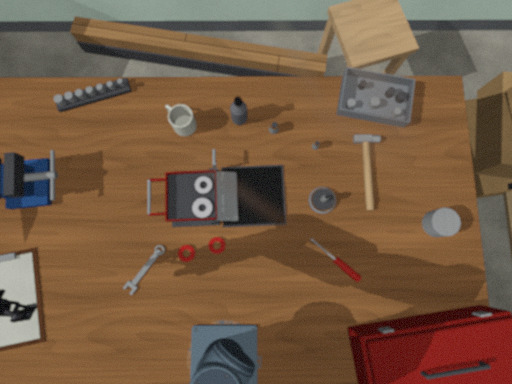

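View pics/a_wrist.png

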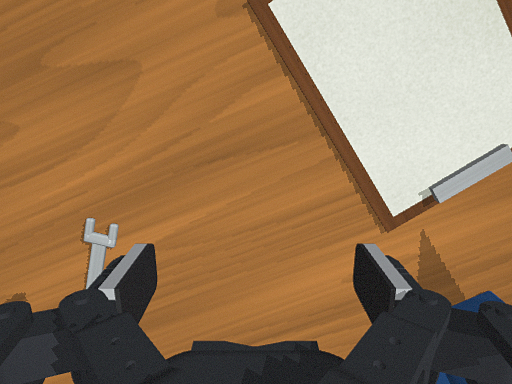

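```bash
cat > h.py <<'E'
from workcell import *
import cv2, numpy as np
from scipy.spatial.transform import Rotation as R
def cloud(c):
    K=c["K"];E=c["extrinsics"];z=c["range_z"]
    v,u=np.mgrid[0:z.shape[0],0:z.shape[1]]
    p=np.stack([(u-K[0,2])/K[0,0]*z,(v-K[1,2])/K[1,1]*z,z],-1)
    w=(p-E[:3,3])@E[:3,:3]
    w[z<=0]=np.nan
    return w
def save(c,n,crop=None,s=1):
    f=cv2.cvtColor(c["frame"],cv2.COLOR_RGB2BGR)
    if crop: l,t,r,b=crop; f=f[t:b,l:r]
    cv2.imwrite(f"pics/{n}.png",cv2.resize(f,None,fx=s,fy=s,interpolation=cv2.INTER_CUBIC))
def proj(c,P):
    P=np.atleast_2d(P);E=c["extrinsics"];q=P@E[:3,:3].T+E[:3,3];q=q@c["K"].T
    return q[:,:2]/q[:,2:]
E
python3 - <<'E'
from h import *
for cam in ["top","scene"]:
    c=camera(cam); w=cloud(c)
    save(c,f"b_{cam}",(130,130,360,290) if cam=="top" else (140,140,400,260),3)
    for q in ["mat","tray","tray_bar","gate_pin","gate","post","seat","spacer64_mid","spacer56_mid","spacer48_mid","spacer40_mid","station"]:
        try: s=silhouettes(q,c)
        except Exception as e: print(q,e);continue
        for d in s[:4]:
            P=w[d["mask"]]; P=P[~np.isnan(P[:,0])]
            print(cam,q,round(d["conf"],2),[int(x) for x in d["box"]],len(P),np.round(np.median(P,0),4) if len(P) else "",np.round(np.percentile(P[:,2],[5,95]),3) if len(P) else "")
E
```

```text
top tray 0.94 [146, 151, 216, 222] 2221 [0.5124 0.1334 0.041 ] [0.037 0.066]
top tray_bar 0.58 [146, 150, 219, 220] 2245 [0.5127 0.1311 0.0411] [0.037 0.066]
top gate_pin 0.67 [216, 147, 215, 165] 60 [0.6222 0.0315 0.0861] [0.065 0.089]
top post 0.86 [307, 186, 334, 215] 549 [ 0.4938 -0.3195  0.0225] [-0.001  0.051]
top seat 0.73 [311, 190, 335, 209] 332 [ 0.4961 -0.3233  0.0241] [0.02  0.029]
top seat 0.7 [129, 247, 164, 287] 223 [0.2782 0.2552 0.0073] [0.002 0.011]
top seat 0.5 [304, 187, 336, 215] 549 [ 0.4956 -0.3218  0.0225] [-0.002  0.051]
top spacer64_mid 0.82 [194, 201, 212, 218] 274 [0.4688 0.0711 0.0501] [0.043 0.054]
top spacer64_mid 0.67 [147, 148, 288, 232] 6634 [ 0.51   -0.013   0.0085] [0.001 0.062]
top spacer64_mid 0.18 [316, 188, 336, 208] 295 [ 0.4991 -0.3267  0.0242] [0.02  0.029]
top spacer56_mid 0.74 [178, 247, 195, 262] 167 [0.3254 0.1233 0.0101] [0.007 0.014]
top spacer56_mid 0.63 [148, 151, 216, 223] 2271 [0.5121 0.131  0.0411] [0.037 0.066]
top spacer56_mid 0.57 [209, 240, 228, 253] 166 [0.3505 0.0294 0.0107] [0.006 0.013]
top spacer56_mid 0.56 [196, 176, 212
[... 896 characters left out ...]
2834 0.2591 0.0081] [0.004 0.01 ]
scene post 0.46 [202, 177, 384, 241] 7237 [0.5405 0.0205 0.0077] [0.003 0.064]
scene seat 0.69 [155, 181, 182, 195] 213 [ 0.5113 -0.3159  0.0245] [0.022 0.027]
scene spacer64_mid 0.62 [298, 184, 322, 203] 258 [0.4806 0.0723 0.0506] [0.043 0.053]
scene spacer56_mid 0.75 [301, 199, 317, 209] 155 [0.5423 0.0691 0.0508] [0.044 0.053]
scene spacer56_mid 0.58 [323, 174, 335, 182] 80 [0.3184 0.1242 0.0103] [0.003 0.013]
scene spacer48_mid 0.51 [291, 178, 379, 224] 2473 [0.5138 0.1345 0.0464] [0.04  0.066]
scene station 0.78 [204, 181, 382, 239] 7216 [0.5409 0.02   0.0075] [0.003 0.063]
scene station 0.68 [291, 188, 297, 224] 131 [0.6113 0.0315 0.0796] [0.041 0.088]
```

View pics/b_top.png

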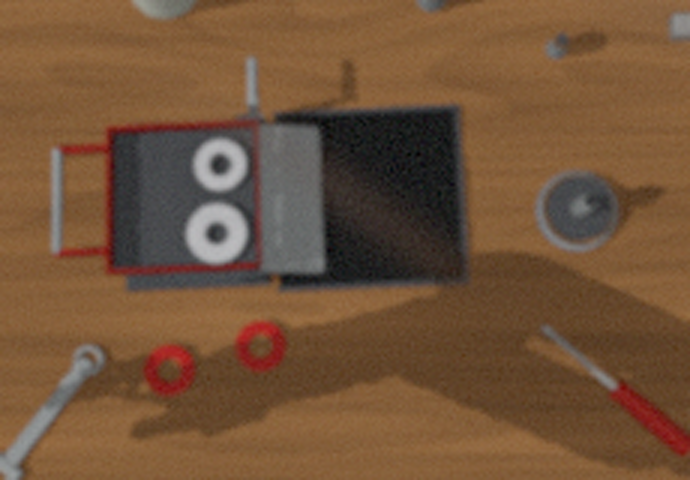

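View pics/b_scene.png

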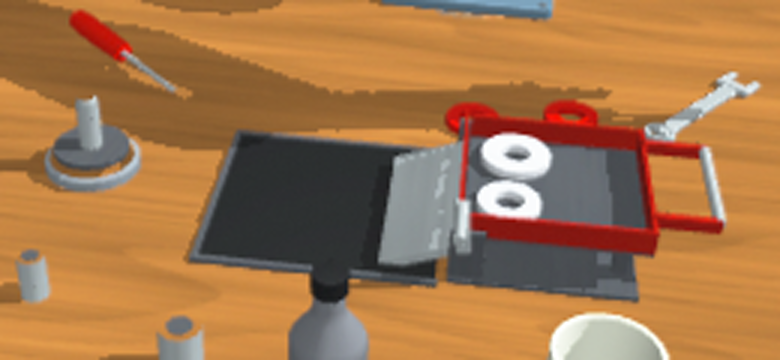

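Run:
```python
from h import *
c=camera("top");w=cloud(c)
x,y,z=w[...,0],w[...,1],w[...,2]
m=(z>0.056)&(z<0.075)&(y>0.19)&(y<0.3)&(x>0.4)&(x<0.65)
b=w[m&(y>0.22)]; print("bar end",len(b),np.round(b.mean(0),4),np.round(np.percentile(b,[2,98],axis=0),4).tolist())
for lo in np.arange(.43,.60,.02):
    q=b[(b[:,0]>lo)&(b[:,0]<lo+.02)]
    if len(q): print(round(lo,3),np.round([np.median(q[:,1]),q[:,1].min(),q[:,1].max(),q[:,2].max()],4))
m=(z>0.06)&(y>-0.0)&(y<0.08)&(x>0.58)&(x<0.68)
p=w[m];print("pin",len(p));
for lo in np.arange(.56,.68,.01):
    q=p[(p[:,0]>lo)&(p[:,0]<lo+.01)]
    if len(q): print(round(lo,3),np.round([np.median(q[:,1]),q[:,1].min(),q[:,1].max(),np.median(q[:,2]),q[:,2].max()],4))
f=c["frame"].astype(int)
m=(f.max(2)<60)&(z<0.012)&(y>-0.22)&(y<0.0)&(x>.38)&(x<.64)
m=cv2.morphologyEx(m.astype(np.uint8),cv2.MORPH_OPEN,np.ones((3,3)))
n,l,s,ce=cv2.connectedComponentsWithStats(m);i=1+np.argmax(s[1:,4]);P=w[l==i][:,:2].astype(np.float32)
print(s[i],cv2.minAreaRect(P),P.min(0),P.max(0))
# side wall points of tray red
m=(f[...,0]>100)&(f[...,1]<60)&(z>.052)&(z<.07)&(y<.25)&(y>.02)&(x>.4)&(x<.62)
P=w[m]; print(len(P),cv2.minAreaRect(P[:,:2].astype(np.float32)),np.median(P[:,2]))
for k in (0,1):
  for sgn in (1,):
    q=P[(P[:,0]>.51)] if k else P[P[:,0]<.51]
    for lo in np.arange(.03,.22,.02):
        qq=q[(q[:,1]>lo)&(q[:,1]<lo+.02)]
        if len(qq):print(k,round(lo,2),np.round([np.median(qq[:,0]),qq[:,0].min(),qq[:,0].max()],4))
# rings
for q in ["spacer64_mid","spacer56_mid"]:
    for d in silhouettes(q,c):
        P=w[d["mask"]];P=P[(P[:,2]>.044)&(P[:,2]<.058)]
        if 50<len(P)<400:print(q,cv2.minEnclosingCircle(P[:,:2].astype(np.float32)))
# post
m=(z>.06)&(z<.09)&(abs(x-.5)<.05)&(abs(y+.32)<.06);print("post top",w[m].mean(0),m.sum())
m=(z>.02)&(z<.028)&(abs(x-.5)<.06)&(abs(y+.32)<.06);print("seat",cv2.minEnclosingCircle(w[m][:,:2].astype(np.float32)),m.sum())
m=(z>.007)&(z<.028)&(abs(x-.5)<.06)&(abs(y+.32)<.06);print("base",cv2.minEnclosingCircle(w[m][:,:2].astype(np.float32)),m.sum())
```

```text
bar end 136 [0.504  0.2375 0.0641] [[0.4444, 0.2219, 0.0587], [0.5613, 0.2456, 0.0699]]
0.43 [0.2297 0.2217 0.2412 0.0711]
0.45 [0.2374 0.222  0.242  0.0685]
0.47 [0.2386 0.2356 0.2432 0.0702]
0.49 [0.2401 0.237  0.2448 0.0652]
0.51 [0.2407 0.2368 0.2452 0.0689]
0.53 [0.2417 0.2381 0.246  0.0705]
0.55 [0.2357 0.2205 0.2457 0.0694]
pin 80
0.58 [0.0528 0.0296 0.0786 0.0639 0.0689]
0.59 [0.0498 0.0369 0.0597 0.0616 0.0634]
0.6 [0.0306 0.0247 0.0365 0.0813 0.0873]
0.61 [0.0314 0.0283 0.0348 0.086  0.0886]
0.62 [0.0314 0.0281 0.0347 0.0867 0.0912]
0.63 [0.0315 0.0283 0.035  0.0851 0.0904]
0.64 [0.0317 0.0287 0.0354 0.0854 0.0882]
0.65 [0.0318 0.0284 0.0351 0.0873 0.089 ]
[ 226  166   59   59 2568] ((0.5182470083236694, -0.09620597213506699), (0.19457939267158508, 0.19438986480236053), 1.9887629747390747) [ 0.4192666  -0.19565496] [ 0.61848897 -0.00103625]
242 ((0.5084441304206848, 0.1320749819278717), (0.16155843436717987, 0.20781837403774261), 1.0474320650100708) 0.0626125520600285
0 0.03 [0.4338 0.4311 0.4341]
0 0.05 [0.4309 0.4305 0.434 ]
0 0.07 [0.4311 0.4306 0.4314]
0 0.09 [0.431  0.
[... 226 characters left out ...]
.05 [0.587  0.5861 0.5898]
1 0.07 [0.5867 0.5866 0.5869]
1 0.09 [0.5869 0.5847 0.5876]
1 0.11 [0.5851 0.5841 0.5878]
1 0.13 [0.5843 0.5833 0.5879]
1 0.15 [0.5844 0.5839 0.5851]
1 0.17 [0.5577 0.5112 0.5849]
1 0.19 [0.5604 0.5567 0.5643]
1 0.21 [0.5592 0.5567 0.562 ]
spacer64_mid ((0.469978928565979, 0.07090074568986893), 0.03123192861676216)
spacer64_mid ((0.5441216826438904, 0.06922728568315506), 0.02795063890516758)
spacer56_mid ((0.5441216826438904, 0.06922728568315506), 0.02795063890516758)
post top [ 0.49632916 -0.32297085  0.07217921] 24
seat ((0.4986177086830139, -0.32408496737480164), 0.03585398197174072) 302
base ((0.49143946170806885, -0.3175508677959442), 0.055053602904081345) 429
```

```bash
cat >> h.py <<'E'
O=np.array([0.511,0.031,0.]);YAW=0.033
RS=R.from_euler('z',YAW)
def S(x,y,z): return O+RS.apply(np.array([x,y,z])/1000)
def toS(p): return RS.inv().apply(np.asarray(p)-O)*1000
def ori(jaw,tilt=0.0):
    """jaw: world angle of jaw axis; tilt: rotation about station x (rad)"""
    y=np.array([np.cos(jaw),np.sin(jaw),0]);z=np.array([0,0,-1.]);x=np.cross(y,z)
    r=R.from_matrix(np.stack([x,y,z],1))
    ax=RS.apply([1,0,0]); return (R.from_rotvec(ax*tilt)*r)
def best(pos,jaw,tilt=0.0):
    """choose jaw or jaw+pi with a mild last joint"""
    c=[]
    for k in (0,np.pi):
        o=ori(jaw+k,tilt).as_rotvec(); q=ik(pos,o)
        if q is not None: c.append((abs(q[5]),o,q))
    c.sort(key=lambda t:t[0]); return c[0][1]
def st(msg=""):
    print(msg,round(read_t(),2),"S",np.round(toS(read_eef_pos()),1),"F",np.round(read_force(),1),"op",round(float(read_opening()),4))
E
python3 - <<'E'
from h import *
close_gripper()
o=best(S(122,32,120),YAW); print(o)
movep(S(122,32,130),o); st("above")
servo_line(S(122,32,71),0.1); st("down")
for th in range(0,56,5):
    a=np.radians(th)
    servo_line(S(122,-42*np.sin(a)+16,40+42*np.cos(a)-11),0.05); 
    st(th)
servo_line(S(122,0,110),.15)
c=camera("top");save(c,"c_top",(130,130,360,290),3)
c=camera("scene");save(c,"c_scene",(140,120,400,260),3)
E
```

```text
[2.18448696 2.2577912  0.        ]
above 4.58 S [121.9  33.2 130.3] F [ 0.  -0.8 -0.9] op -0.0001
down 5.33 S [122.4  32.1  71.4] F [-0.2  0.2  0.1] op -0.0001
0 5.79 S [122.1  15.4  71.2] F [0.4 0.4 0. ] op 0.0002
5 6.04 S [122.   12.2  70.8] F [0.7 0.8 0.5] op -0.0
10 6.29 S [122.    8.5  70.3] F [0.5 0.8 0.2] op 0.0002
15 6.54 S [122.    4.8  69.5] F [ 0.   1.  -0.1] op 0.0001
20 6.79 S [121.9   1.3  68.3] F [-0.2  0.6  0.3] op 0.0002
25 7.04 S [121.9  -2.1  66.9] F [-0.1  0.3  0.1] op 0.0001
30 7.29 S [121.9  -5.3  65.2] F [-1.2  0.   0. ] op 0.0
35 7.54 S [121.9  -8.4  63.2] F [0.3 0.2 0.4] op -0.0002
40 7.79 S [121.9 -11.3  60.9] F [-0.5 -0.6 -1.2] op 0.0002
45 8.04 S [121.9 -13.9  58.5] F [ 0.3  1.9 -0.5] op 0.0004
50 8.29 S [121.9 -16.4  55.7] F [ 0.7  0.5 -0.2] op 0.0002
55 8.54 S [121.9 -18.6  52.8] F [0.  0.1 0.1] op 0.0001
```

View pics/c_scene.png

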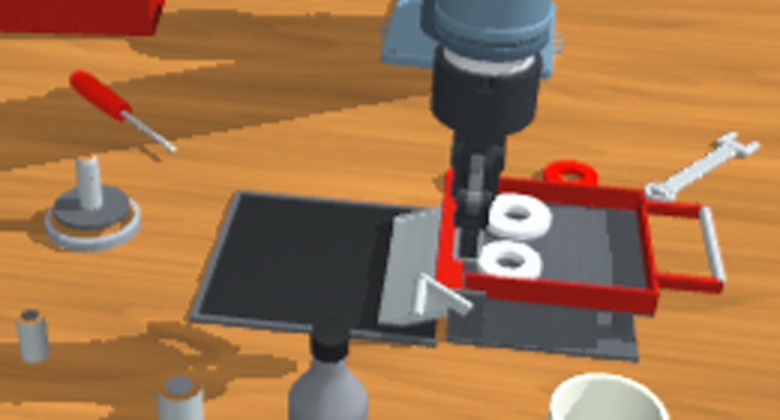

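Run:
```python
from h import *
servo_line(S(122,60,140),.2)
c=camera("scene");w=toS(cloud(c).reshape(-1,3))
m=(abs(w[:,0]-122)<18)&(abs(w[:,1]+20)<35)&(w[:,2]>38)&(w[:,2]<95)
P=w[m];print(len(P),np.median(P,0),P.min(0),P.max(0))
c=camera("top");w=toS(cloud(c).reshape(-1,3))
m=(abs(w[:,0]-122)<18)&(abs(w[:,1]+20)<35)&(w[:,2]>38)&(w[:,2]<95)
P=w[m];print(len(P),np.median(P,0),P.min(0),P.max(0))
```

```text
39 [121.4791788  -34.51126484  67.61988105] [104.45178578 -39.41371249  63.62140865] [139.18988606 -29.95067406  69.87735876]
34 [121.05436396 -34.07389068  65.82800081] [104.16366965 -39.96101333  58.9273067 ] [139.82880418 -29.80929169  71.4468585 ]
```

Run:
```python
from h import *
servo_line(S(122,-38,140),.2)
servo_line(S(122,-38,74),.12)
for z in (68,62,56,51,47,45.5,44.5,43.5,42.5):
    servo_line(S(122,-40,z),.05); st(z)
    if read_force()[2]>8: break
servo_line(S(122,-40,140),.2)
servo_line(S(122,60,180),.3)
c=camera("scene");w=toS(cloud(c).reshape(-1,3));save(c,"d_scene",(140,120,400,260),3)
m=(abs(w[:,0]-122)<18)&(abs(w[:,1]+30)<35)&(w[:,2]>25)&(w[:,2]<95)
P=w[m];print(len(P),np.median(P,0),P.min(0),P.max(0))
```

```text
68 11.39 S [122.1 -40.2  68.2] F [ 0.1 -0.5  0.5] op 0.0002
62 11.66 S [121.8 -40.   61.7] F [ 0.3 -0.  -0.6] op -0.0003
56 11.93 S [121.6 -39.9  55.4] F [-0.3 -0.2 -0.2] op -0.0001
51 12.18 S [121.6 -39.9  50.5] F [ 0.7 -0.2 -0.3] op -0.0001
47 12.43 S [121.8 -39.9  46.6] F [-0.2  0.6  0.3] op -0.0
45.5 12.68 S [121.9 -40.   45.4] F [-0.3  0.5  1. ] op 0.0002
44.5 12.93 S [122.1 -40.   44.9] F [-0.7  0.2  3.5] op -0.0
43.5 13.18 S [122.2 -40.   44.6] F [-2.8  0.7  9.4] op -0.0
38 [121.81783128 -41.20621078  45.32211237] [104.9569713  -46.15790377  40.80937225] [138.40145278 -36.33283869  48.0855704 ]
```

View pics/d_scene.png

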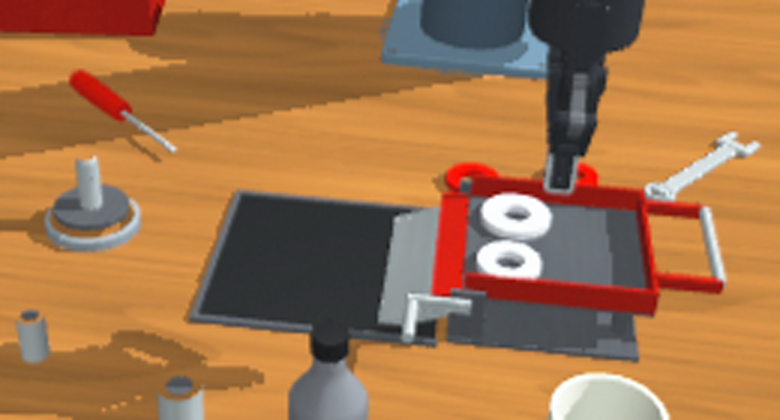

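```bash
cat >> h.py <<'E'
def bar(th,depth=13,t0=-0.25):
    b=np.array([0,210*np.cos(th)-20*np.sin(th),40+210*np.sin(th)+20*np.cos(th)])
    t=t0+th; d=np.array([0,np.sin(t),-np.cos(t)])
    return S(*(b+d*depth)), t, RS.apply(d)
E
python3 - <<'E'
from h import *
p,t,d=bar(0)
open_gripper()
pre=p-d*0.08
o=best(pre,YAW+np.pi/2,t)
movep(pre,o); st("pre")
for th in (0,.1,.2,.3,.4,.5):
    pp,tt,_=bar(th); print(th, ik(pp,(R.from_rotvec(RS.apply([1,0,0])*(tt-t))*R.from_rotvec(o)).as_rotvec()))
servo_line(p,.08); st("at")
if np.abs(read_force()).max()<6:
    close_gripper(); st("closed")
np.save("baro.npy",o)
c=camera("scene");save(c,"e_scene",(240,120,440,260),4)
E
```

```text
pre 16.12 S [  0.7 226.4 125.3] F [ 0.8 -0.4  0.1] op 0.0856
0 [ 0.38905857  0.53194691  1.64357717 -0.26749251  1.0702361  -1.07352041]
0.1 [ 0.3292807   0.47039625  1.66829402 -0.1652481   1.05292011 -1.1889777 ]
0.2 [ 0.26193755  0.41482377  1.69023156 -0.05619009  1.04857657 -1.31353215]
0.3 [ 0.18739873  0.36647489  1.70913286  0.05667354  1.05897574 -1.4439868 ]
0.4 [ 0.10647755  0.32662807  1.72476689  0.16933513  1.08507481 -1.57613641]
0.5 [ 0.02050247  0.29650386  1.73693513  0.27751158  1.12666588 -1.70548651]
at 17.27 S [  0.5 207.   47.9] F [0.4 0.8 0.6] op 0.0853
closed 17.98 S [  0.  207.2  47.5] F [-1.   2.6  1.3] op 0.0071
```

View pics/e_scene.png

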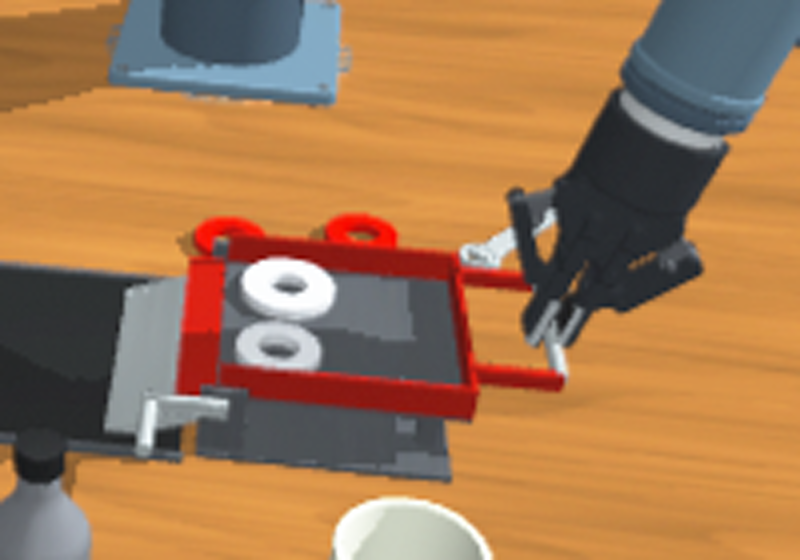

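Run:
```python
from h import *
o=np.load("baro.npy")
def to(th,rate=.04):
    p,t,d=bar(th)
    servo_line(p,rate,(R.from_rotvec(RS.apply([1,0,0])*th)*R.from_rotvec(o)).as_rotvec()); st(round(th,2))
for th in (0.03,.06,.09,.12): to(th)
c=camera("scene");save(c,"f_scene",(240,120,440,260),4)
```

```text
0.03 18.33 S [  0.  206.9  53.5] F [ 0.3  5.5 -2.3] op 0.0077
0.06 18.64 S [  0.  206.4  60. ] F [ 0.2  5.1 -3. ] op 0.0075
0.09 18.95 S [  0.  205.6  66.3] F [-0.3  5.7 -1.4] op 0.0075
0.12 19.26 S [  0.  204.7  72.5] F [-0.2  5.9 -0.8] op 0.0079
```

View pics/f_scene.png

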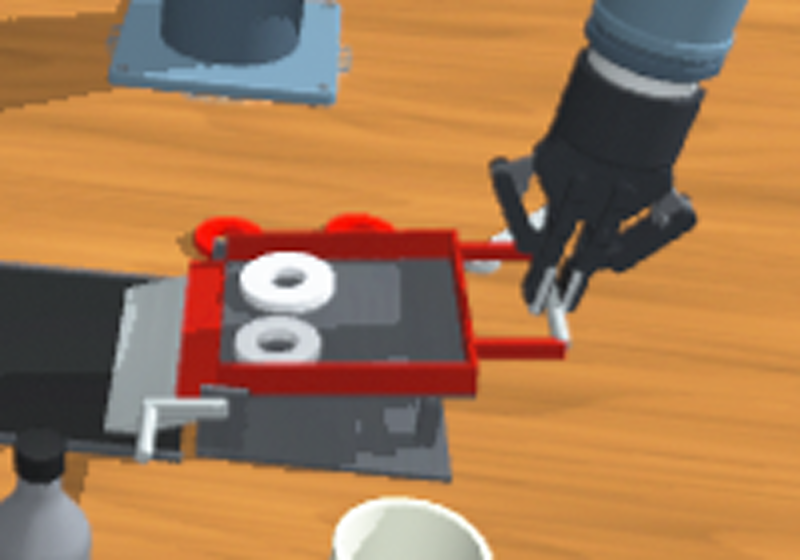

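```bash
cat >> h.py <<'E'
def tip(th,rate=.04,q=False):
    o=np.load("baro.npy"); p,t,d=bar(th)
    servo_line(p,rate,(R.from_rotvec(RS.apply([1,0,0])*th)*R.from_rotvec(o)).as_rotvec())
    if not q: st(round(th,2))
E
python3 - <<'E'
from h import *
for i,th in enumerate((.15,.18,.21,.24,.27,.30)):
    tip(th); 
sleep(.5)
c=camera("scene");save(c,"g_scene",(140,120,400,260),3)
E
```

```text
0.15 19.62 S [  0.  203.6  78.7] F [ 0.3  5.7 -0.7] op 0.0075
0.18 19.93 S [  0.  202.4  84.9] F [ 0.4  6.1 -0.8] op 0.0076
0.21 20.23 S [1.00e-01 2.01e+02 9.09e+01] F [-0.1  5.4 -1.2] op 0.0075
0.24 20.54 S [1.000e-01 1.993e+02 9.700e+01] F [ 0.3  5.  -0.2] op 0.0076
0.27 20.85 S [1.000e-01 1.975e+02 1.029e+02] F [ 0.   5.7 -0.3] op 0.0079
0.3 21.16 S [1.000e-01 1.955e+02 1.088e+02] F [1.1 5.6 0.4] op 0.0078
```

View pics/g_scene.png

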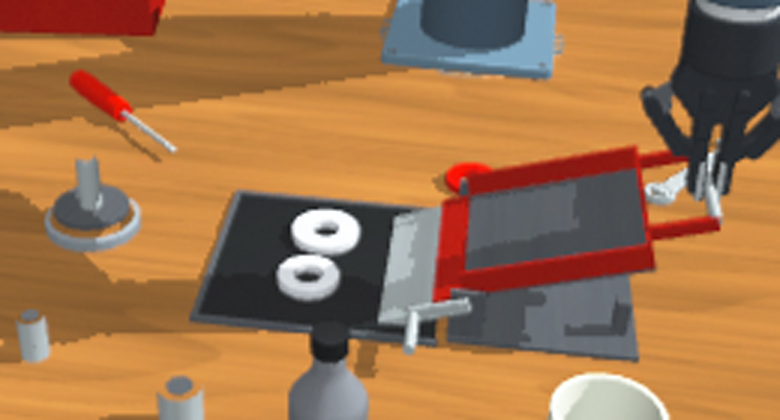

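Run:
```python
from h import *
for th in (.2,.1,.04,.01,0,-.01):
    tip(th,.06)
for k in range(4):
    if read_force()[2]>8: break
    tip(-.015-.005*k,.03)
c=camera("scene");save(c,"h_scene",(140,120,400,260),3)
```

```text
0.2 22.2 S [  0.  201.8  87.7] F [ 1.8  7.7 -5.3] op 0.0075
0.1 22.69 S [  0.  205.6  67.3] F [ 2.1  8.1 -6.5] op 0.0073
0.04 23.05 S [ -0.  206.8  54.9] F [ 1.2  8.  -5.1] op 0.0079
0.01 23.3 S [  0.  207.2  48.8] F [ 0.8  7.4 -3.8] op 0.0074
0 23.55 S [  0.  207.2  47.5] F [-0.3  7.4  1.3] op 0.0076
-0.01 23.8 S [1.000e-01 2.071e+02 4.740e+01] F [-5.9  6.6 14.3] op 0.0076
```

View pics/h_scene.png

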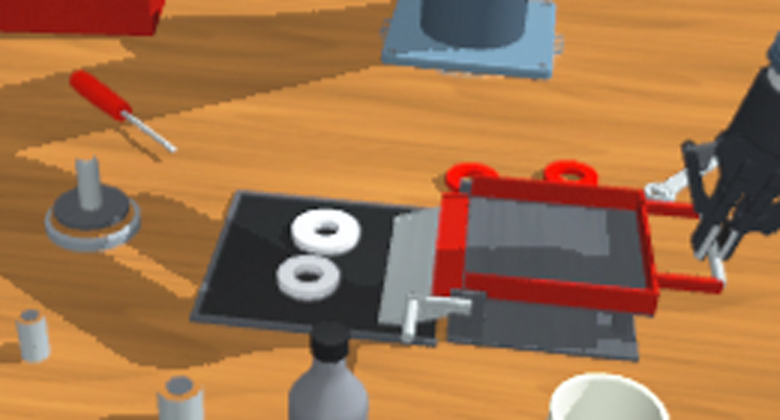

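Run:
```python
from h import *
open_gripper(); p,t,d=bar(0); servo_line(p-d*.09,.15); st("off")
o=best(S(125,-42,130),YAW+np.pi/2)
movep(S(125,-42,140),o); st("pin above")
servo_line(S(125,-42,29),.1); st("down")
close_gripper(); st("closed")
for th in range(85,34,-5):
    a=np.radians(th); servo_line(S(125,-42*np.sin(a),29+42*np.cos(a)),.05); st(th)
open_gripper()
servo_line(S(125,-27,140),.15)
c=camera("scene");save(c,"i_scene",(140,120,400,260),3)
```

```text
off 25.35 S [ -0.6 228.8 133.9] F [ 0.5  0.1 -0.8] op 0.0854
pin above 27.44 S [124.8 -41.6 139.7] F [-0.5  0.3 -0.2] op 0.0857
down 28.7 S [125.6 -42.1  29.8] F [-0.8  1.  -0.5] op 0.0854
closed 29.4 S [125.  -41.1  29.2] F [0.  4.5 2.2] op 0.0075
85 29.65 S [125.  -40.9  32.6] F [-0.1  6.2  2.5] op 0.0071
80 29.9 S [125.  -40.6  36.2] F [ 0.9  5.7 -0.6] op 0.0074
75 30.15 S [124.9 -40.1  39.4] F [ 2.9  5.1 -3.9] op 0.0077
70 30.4 S [124.9 -39.3  42.9] F [ 2.   4.6 -5.6] op 0.0076
65 30.65 S [124.9 -38.1  46.6] F [ 2.6  4.4 -6.2] op 0.0077
60 30.9 S [124.9 -36.6  50.2] F [ 1.6  1.9 -5. ] op 0.0074
55 31.15 S [125.  -34.7  53.9] F [-0.8  0.3 -0.7] op 0.0074
50 31.4 S [125.1 -32.7  56.9] F [-2.2 -2.1  1.7] op 0.0074
45 31.65 S [125.1 -30.7  59.5] F [-2.2 -4.3  3.1] op 0.0073
40 31.9 S [125.1 -28.5  62.2] F [-2.4 -5.9  4.5] op 0.0073
35 32.15 S [125.1 -26.1  64.7] F [-3.2 -6.9  5.1] op 0.0074
```

View pics/i_scene.png

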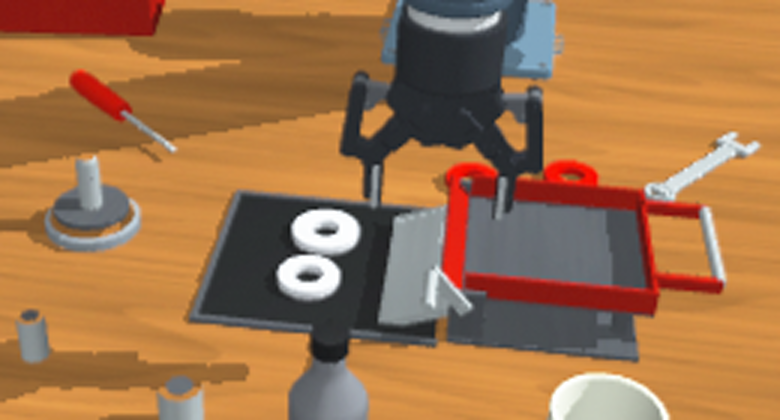

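Run:
```python
from h import *
close_gripper()
servo_line(S(122,-70,120),.2)
servo_line(S(122,-70,64),.15)
for y in (-50,-40,-30,-25,-22,-20,-18,-16,-14,-12,-10,-8,-6):
    z=min(70,64+ (y+70)*.2)
    servo_line(S(122,y,z),.06); st(y)
    if read_force()[1]<-9: break
servo_line(S(122,-60,75),.15)
servo_line(S(122,-60,140),.2)
c=camera("scene");save(c,"j_scene",(140,120,400,260),3)
w=toS(cloud(c).reshape(-1,3))
m=(abs(w[:,0]-122)<18)&(abs(w[:,1])<25)&(w[:,2]>50)&(w[:,2]<95)
P=w[m];print(len(P),np.median(P,0),P.min(0),P.max(0))
```

```text
-50 35.77 S [122.2 -49.5  68.5] F [-0.7 -0.9  0.2] op -0.0001
-40 36.08 S [122.  -39.6  70.1] F [0.5 0.  0.2] op 0.0
-30 36.4 S [123.3 -33.2  72.8] F [-3.3 -9.9 12.7] op 0.0004
27 [120.78355067 -21.53313881  80.17088016] [104.60643442 -24.99351502  76.56984929] [138.3037334  -18.19519065  82.25322102]
```

View pics/j_scene.png

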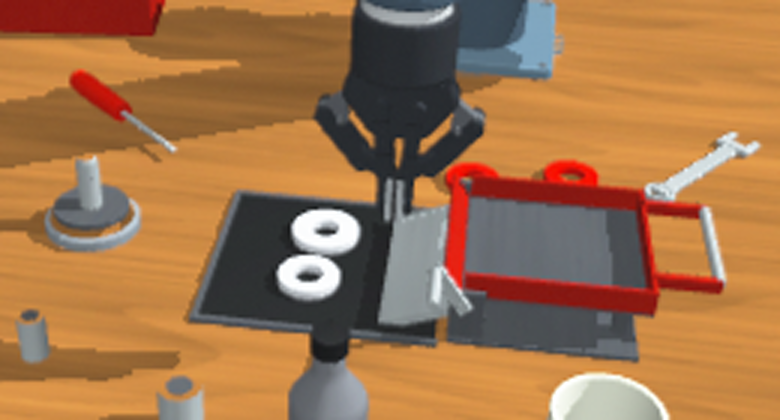

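Run:
```python
from h import *
servo_line(S(122,-65,100),.2)
servo_line(S(122,-65,60),.15)
for y in (-50,-42,-36,-32,-28,-25,-22,-20,-18,-16,-14,-12,-10,-8,-6):
    z=np.clip(60+(y+36)*.2,60,65)
    servo_line(S(122,y,z),.06); st(y)
    if read_force()[1]<-9: break
servo_line(S(122,-60,75),.15)
servo_line(S(122,-60,140),.2)
c=camera("scene");save(c,"k_scene",(140,120,400,260),3)
w=toS(cloud(c).reshape(-1,3))
m=(abs(w[:,0]-122)<18)&(abs(w[:,1])<25)&(w[:,2]>50)&(w[:,2]<95)
P=w[m];print(len(P),np.median(P,0),P.min(0),P.max(0))
```

```text
-50 38.44 S [122.3 -49.3  60.6] F [0.6 0.3 0.1] op 0.0004
-42 38.73 S [122.  -41.6  60.1] F [-1.  -0.9  0.2] op -0.0001
-36 38.98 S [122.  -35.7  60. ] F [-0.3 -0.9 -0.2] op -0.0003
-32 39.23 S [122.  -31.7  60.9] F [ 0.6 -0.3 -0.4] op 0.0003
-28 39.48 S [121.9 -27.6  61.6] F [ 1.2 -0.3 -0.3] op -0.0
-25 39.73 S [121.9 -24.6  62.2] F [-0.2 -0.9  0.7] op 0.0004
-22 39.98 S [121.9 -21.7  62.8] F [-1.  -0.4  0.2] op 0.0002
-20 40.23 S [121.9 -19.8  63.2] F [-0.  -0.2  0.7] op -0.0003
-18 40.48 S [121.9 -17.8  63.6] F [ 0.9  0.  -0.2] op 0.0002
-16 40.73 S [121.9 -17.2  63.8] F [ 0.3 -5.5 -1.7] op -0.0
-14 40.98 S [121.9 -16.9  63.9] F [  0.6 -11.1  -3.8] op -0.0001
35 [122.68636161   0.71894306  87.28414678] [104.25102609  -3.94744443  84.46450164] [138.95870769   4.57191612  89.78258737]
```

View pics/k_scene.png

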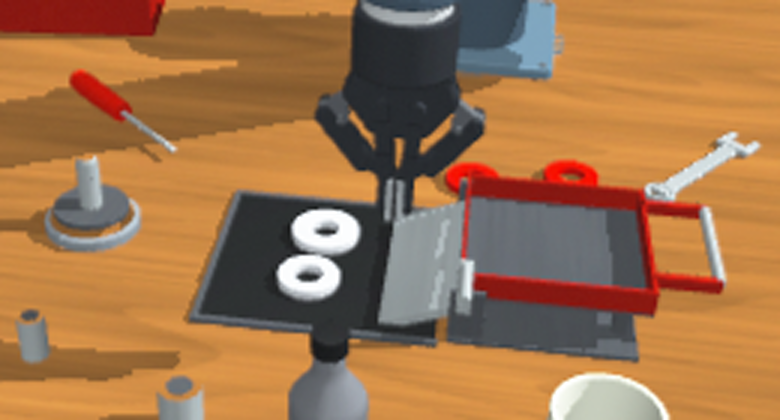

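```bash
cat >> h.py <<'E'
def rings(verbose=True):
    """white rings on mat from both fixed cameras"""
    out={}
    for cam in ("top","scene"):
        c=camera(cam);w=cloud(c);f=c["frame"].astype(int)
        m=(f.min(2)>120)&(f.max(2)-f.min(2)<40)
        s=toS(w.reshape(-1,3)).reshape(w.shape)
        m&=(abs(s[...,0])<105)&(s[...,1]<-70)&(s[...,1]>-230)&(s[...,2]>9.5)&(s[...,2]<22)
        n,l,stt,ce=cv2.connectedComponentsWithStats(m.astype(np.uint8),connectivity=4)
        for i in range(1,n):
            if stt[i,4]<40: continue
            P=w[l==i][:,:2].astype(np.float32);ctr,r=cv2.minEnclosingCircle(P)
            out.setdefault(cam,[]).append((ctr,r,stt[i,4]))
            if verbose: print(cam,np.round(ctr,4),"S",np.round(toS([ctr[0],ctr[1],0]),1),"r",round(r*1000,1),stt[i,4],"z",np.round(np.percentile(w[l==i][:,2],[10,50,90]),4))
        if cam=="top":save(c,f"top_{int(read_t()*100)}",(130,130,360,290),3); print(f"top_{int(read_t()*100)}")
    return out
E
python3 - <<'E'
from h import *
p=S(0,100,250); movep(p,best(p,YAW+np.pi/2)); open_gripper()
rings()
E
ls -t pics|head -1
```

```text
top [ 0.5509 -0.1056] S [  35.4 -137.8    0. ] r 27.9 157 z [0.0114 0.0143 0.017 ]
top [ 0.478  -0.1029] S [ -37.4 -132.7    0. ] r 31.7 234 z [0.0111 0.0141 0.0172]
top_4525
scene [ 0.4827 -0.1021] S [ -32.7 -132.1    0. ] r 32.8 225 z [0.0121 0.0148 0.0164]
scene [ 0.5545 -0.1058] S [  39.  -138.1    0. ] r 28.6 196 z [0.0117 0.0149 0.0167]
top_4525.png
```

Run:
```python
from h import *
for nm,xy in (("big",(.4805,-.1025)),("small",(.5525,-.1057)),("post",(.497,-.323))):
    p=np.array([*xy,.20]); o=best(p,YAW+np.pi/2); movep(p,o); sleep(.2)
    c=camera("wrist");save(c,"w_"+nm); w=cloud(c);f=c["frame"].astype(int)
    s=w-np.array([*xy,0])
    near=(np.hypot(s[...,0],s[...,1])<.06)
    print(nm,read_eef_pos(),c["extrinsics"].round(3).tolist()[2])
    if nm!="post":
        m=near&(f.min(2)>110)&(f.max(2)-f.min(2)<40)&(w[...,2]>.0115)&(w[...,2]<.018)
        n,l,stt,ce=cv2.connectedComponentsWithStats(m.astype(np.uint8),connectivity=4)
        i=1+np.argmax(stt[1:,4]);P=w[l==i]
        print(cv2.minEnclosingCircle(P[:,:2].astype(np.float32)),stt[i,4],np.median(P[:,2]))
    else:
        for lo,hi in ((.070,.082),(.021,.027),(.009,.015)):
            m=near&(w[...,2]>lo)&(w[...,2]<hi);P=w[m];print(lo,len(P),np.median(P,0),cv2.minEnclosingCircle(P[:,:2].astype(np.float32)))
```

```text
big [ 0.48056894 -0.10235487  0.2000255 ] [-0.272, -0.01, -0.962, 0.477]
((0.4805525839328766, -0.10346941649913788), 0.03173752501606941) 2332 0.012771748230879856
small [ 0.55164767 -0.10558695  0.20016338] [-0.273, -0.01, -0.962, 0.497]
((0.5535758137702942, -0.10572954267263412), 0.02786027453839779) 1690 0.012773052632112526
post [ 0.49769848 -0.32155331  0.2001523 ] [-0.272, -0.01, -0.962, 0.48]
0.07 225 [ 0.50377118 -0.32523855  0.07221252] ((0.5012013912200928, -0.3255484104156494), 0.010332171805202961)
0.021 3581 [ 0.50398671 -0.32544642  0.02256823] ((0.5010550618171692, -0.32543352246284485), 0.03586576506495476)
0.009 943 [ 0.50910135 -0.32499698  0.01001913] ((0.5010969638824463, -0.3255050480365753), 0.04486878961324692)
```

View pics/w_big.png

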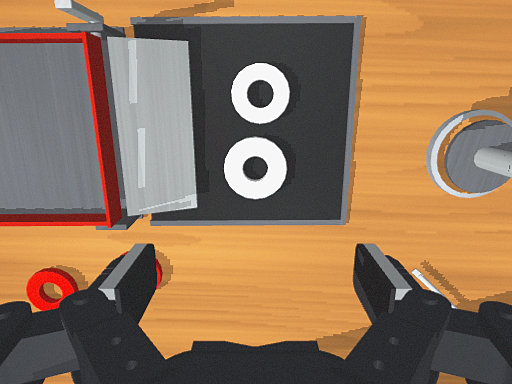

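View pics/w_post.png

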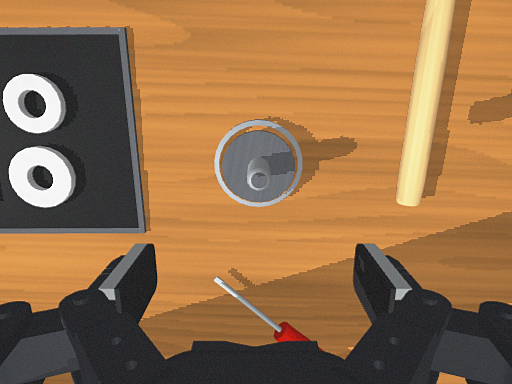

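```bash
cat >> h.py <<'E'
JA=YAW+np.pi/2
def wlook(xy,kind,name=None):
    p=np.array([*xy,.20]); movep(p,best(p,JA)); sleep(.25)
    c=camera("wrist");w=cloud(c);f=c["frame"].astype(int)
    if name: save(c,name)
    near=np.hypot(w[...,0]-xy[0],w[...,1]-xy[1])<.06
    lo,hi=kind
    m=near&(w[...,2]>lo)&(w[...,2]<hi)
    if lo<.0125 and hi<.02: m&=(f.min(2)>110)&(f.max(2)-f.min(2)<40)
    n,l,stt,ce=cv2.connectedComponentsWithStats(m.astype(np.uint8),connectivity=4)
    i=1+np.argmax(stt[1:,4]);P=w[l==i]
    ctr,r=cv2.minEnclosingCircle(P[:,:2].astype(np.float32)); return np.array(ctr),r,stt[i,4]
RING=(.0105,.018)
E
python3 - <<'E'
from h import *
ctr,r,n=wlook((.4806,-.1035),RING); print(ctr,r,n)
o=best([*ctr,.1],JA)
movep([*ctr,.06],o); servo_line([*ctr,.02],.08); st("20"); servo_line([*ctr,.001],.04); st("1")
close_gripper(); st("closed"); g=read_eef_pos(); print("tcp",g)
c=camera("scene");save(c,"l_scene",(140,120,400,260),3)
open_gripper(); servo_line([*ctr,.08],.15)
print(wlook(ctr,RING))
E
```

```text
[ 0.48035422 -0.10344607] 0.03183547034859657 2495
20 52.06 S [ -34.6 -133.6   20.5] F [-0.3  0.5  0.5] op 0.0853
1 52.68 S [ -35.2 -133.3    0.8] F [-0.1 -1.1  1. ] op 0.0854
closed 53.03 S [ -34.6 -133.6    1.5] F [-0.5 -0.4  4.1] op 0.0605
tcp [ 0.48086377 -0.10365801  0.00151519]
(array([ 0.4805246 , -0.10452459]), 0.0319058857858181, np.int32(2533))
```

View pics/l_scene.png

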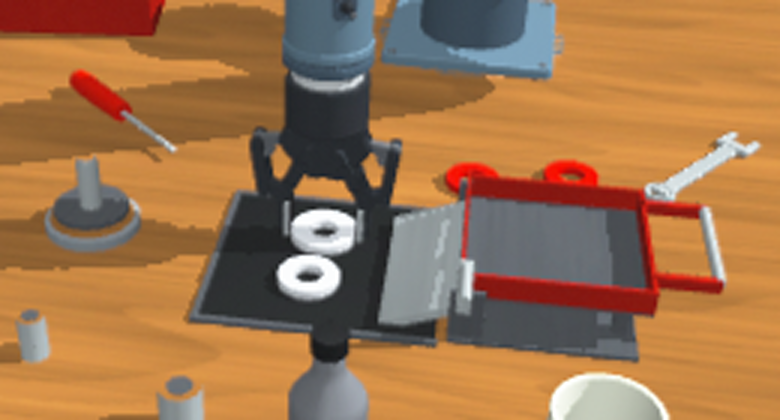

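```bash
cat >> h.py <<'E'
POST=np.array([.5011,-.3246]) # x in wrist frame, y corrected
BY=.0009
def grasp(ctr,z,top=.15):
    xy=np.array([ctr[0],ctr[1]+BY]); o=best([*xy,.1],JA)
    movep([*xy,.06],o); servo_line([*xy,.02],.1); servo_line([*xy,z],.04); st("at")
    close_gripper(); st("closed"); servo_line([*xy,top],.12); st("lifted")
E
python3 - <<'E'
from h import *
grasp((.4805,-.1045),.002)
o=best([*POST,.14],JA); movep([*POST,.13],o); sleep(.2); st("over")
c=camera("wrist");save(c,"m_wrist")
c=camera("scene");save(c,"m_scene",(100,100,360,240),3)
E
```

```text
at 56.75 S [ -35.1 -133.4    1.7] F [-0.6  1.1 -0.6] op 0.0853
closed 57.11 S [ -34.4 -133.7    2.5] F [0.2 0.2 4.1] op 0.0603
lifted 58.49 S [ -35.5 -133.3  149.2] F [-0.7 -1.2 -0.4] op 0.0605
over 59.58 S [ -21.1 -353.3  130.5] F [-0.9 -0.4 -1.4] op 0.0603
```

View pics/m_wrist.png

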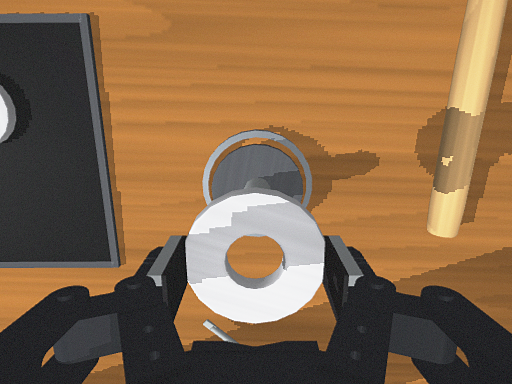

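View pics/m_scene.png

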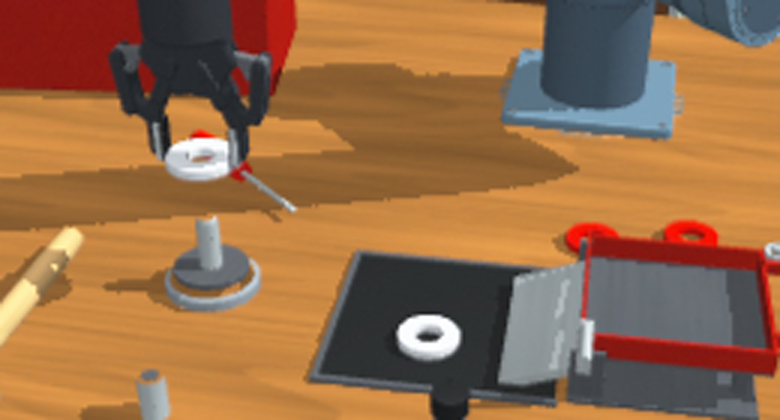

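```bash
cat >> h.py <<'E'
def inhand():
    c=camera("wrist");w=cloud(c);f=c["frame"].astype(int);e=read_eef_pos()
    m=(abs(w[...,2]-e[2]-.008)<.012)&(f.min(2)>90)&(f.max(2)-f.min(2)<50)&(np.hypot(w[...,0]-e[0],w[...,1]-e[1])<.05)
    v,u=np.mgrid[0:384,0:512]; 
    n,l,stt,ce=cv2.connectedComponentsWithStats(m.astype(np.uint8),connectivity=4)
    i=1+np.argmax(stt[1:,4]);P=w[l==i]
    zt=np.percentile(P[:,2],60); P=P[P[:,2]>zt-.0025]
    # bore hole from inner boundary via pixel circle: fit using radii histogram
    ctr,r=cv2.minEnclosingCircle(P[:,:2].astype(np.float32))
    A=np.c_[P,np.ones(len(P))]; pl=np.linalg.lstsq(np.c_[P[:,:2],np.ones(len(P))],P[:,2],rcond=None)[0]
    return np.array(ctr),r,zt,pl[:2],e
def lower(xy,z0,z1,lim=4.0,step=.004,rate=.04):
    z=z0
    while z>z1+1e-6:
        z=max(z1,z-step); servo_line([*xy,z],rate)
        F=read_force()
        if F[2]>lim: return z,F
    return z,read_force()
E
python3 - <<'E'
from h import *
print(inhand())
z,F=lower(POST,.13,.082,step=.016,rate=.1); st("above shaft")
print(inhand())
z,F=lower(POST,.082,.026,lim=3.5); print(z,F); st("low")
c=camera("scene");save(c,"n_scene",(100,100,360,240),3)
E
```

```text
(array([ 0.50148571, -0.32419381]), 0.03209710493683815, np.float64(0.1407883546579591), array([-0.0023008 , -0.00088732]), array([ 0.50150442, -0.32359487,  0.13044024]))
above shaft 60.66 S [ -21.9 -354.8   81.8] F [-0.2  0.3 -0.9] op 0.0602
(array([ 0.50089985, -0.32529673]), 0.032177358865737915, np.float64(0.09210698924420717), array([-0.00394158, -0.00035364]), array([ 0.50112193, -0.32464478,  0.0822503 ]))
0.026 [-0.83313785  0.26382677 -1.69499306]
low 64.21 S [ -21.8 -354.9   25.7] F [-0.8  0.3 -1.7] op 0.0598
```

View pics/n_scene.png

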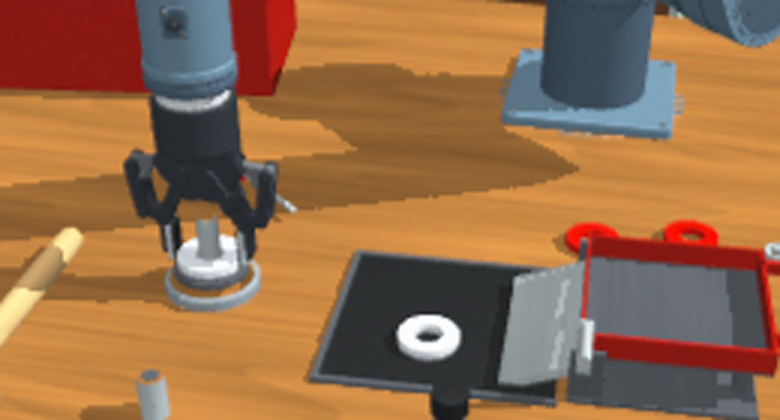

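```bash
cat >> h.py <<'E'
def press(xy,z0,lim=6.5,zmin=0.012):
    z=z0
    while z>zmin:
        z-=.0007; servo_line([*xy,z],.01); F=np.mean([read_force() for _ in range(3)],0)
        print(round(z,4),np.round(F,1),end="; ")
        if F[2]>lim: break
    print(); sleep(.5); st("pressed"); return z
E
python3 - <<'E'
from h import *
z=press(POST,.026)
c=camera("scene");save(c,"o_scene",(100,100,360,240),3)
print(z)
E
```

```text
0.0253 [-1.3 -0.4 -0.9]; 0.0246 [ 0.   0.8 -1.1]; 0.0239 [-0.5  1.2 -1. ]; 0.0232 [ 0.9  0.9 -0.6]; 0.0225 [ 0.3  0.4 -0.1]; 0.0218 [-0.3 -0.3 -0.9]; 0.0211 [-0.2  0.2  0.3]; 0.0204 [0.2 0.  3.6]; 0.0197 [-0.4 -0.3  4. ]; 0.019 [0.5 0.7 4.8]; 0.0183 [-0.2  1.   5.9]; 0.0176 [-1.2  1.7  7.8]; 
pressed 67.76 S [ -21.5 -355.2   18.2] F [-1.1  0.6  7. ] op 0.0602
0.017600000000000008
```

View pics/o_scene.png

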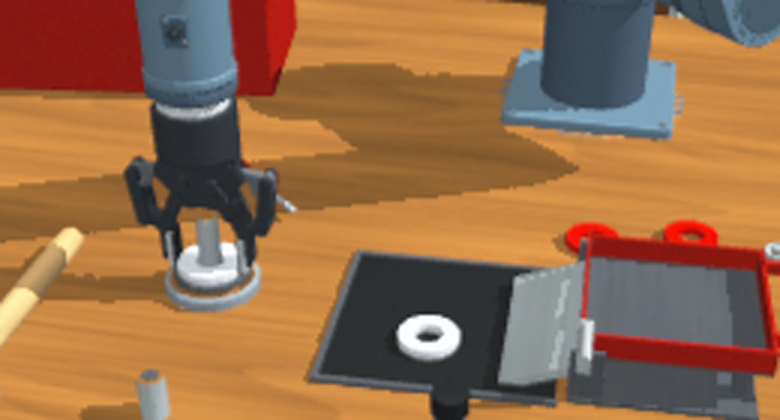

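Run:
```python
from h import *
servo_line([*POST,.0213],.02); open_gripper(); st("open"); servo_line([*POST,.15],.12)
c=camera("scene");save(c,"p_scene",(100,100,360,240),3); st("up")
print(wlook(POST,(.029,.038),"p_wrist"))
print(rings())
```

```text
open 68.52 S [ -21.9 -354.9   21. ] F [ 0.6 -0.5 -0. ] op 0.0854
up 69.79 S [ -22.1 -354.6  148.9] F [-0.  -0.4  0.1] op 0.085
(array([ 0.50088894, -0.32545942]), 0.03205852955579758, np.int32(2647))
top [ 0.5515 -0.1042] S [  36.  -136.5    0. ] r 28.7 163 z [0.0109 0.0138 0.0161]
top_7045
scene [ 0.5553 -0.1037] S [  39.8 -136.1    0. ] r 30.4 198 z [0.0121 0.0149 0.0165]
{'top': [((0.551481306552887, -0.10422609001398087), 0.02866886556148529, np.int32(163))], 'scene': [((0.555293083190918, -0.10368871688842773), 0.030420109629631042, np.int32(198))]}
```

View pics/p_wrist.png

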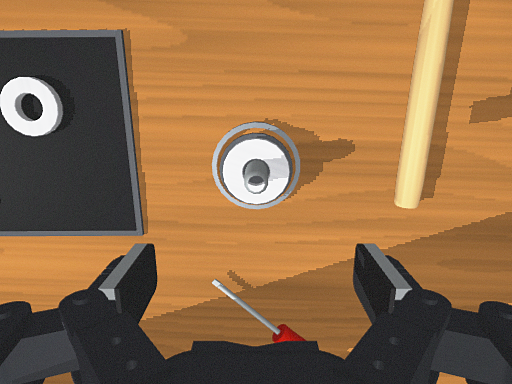

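View pics/p_scene.png

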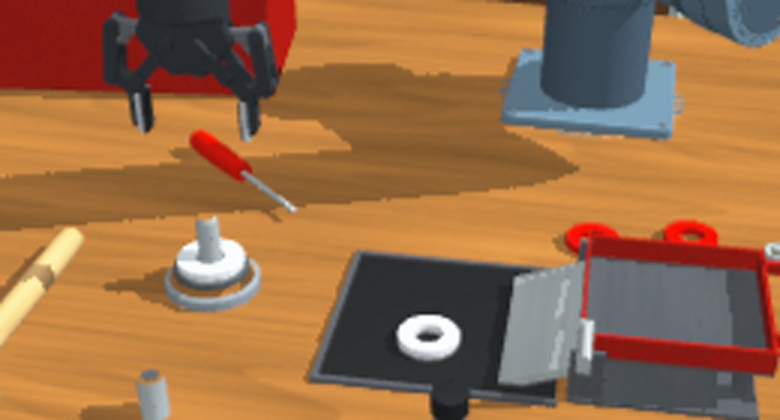

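The pictures show the 64 ring lying flat and centred on the post (wrist pixel 256,172). The 56 ring is still on the mat. Next I pick up the 56 ring.

Run:
```python
from h import *
ctr,r,n=wlook((.5535,-.1055),RING); print(ctr,r,n)
grasp(ctr,.0035)
movep([*POST,.13],best([*POST,.14],JA)); sleep(.2); st("over")
print(inhand())
z,F=lower(POST,.13,.084,step=.016,rate=.1); sleep(.1); print(inhand()); st()
c=camera("scene");save(c,"q_scene",(100,100,360,240),3)
```

```text
[ 0.55321592 -0.10581841] 0.027959590777754784 1786
at 73.43 S [  37.5 -137.2    3.2] F [ 0.8 -0.8 -0.6] op 0.0851
closed 73.84 S [  38.3 -137.4    4.1] F [0.3 0.5 3.8] op 0.0524
lifted 75.22 S [  37.2 -137.   149.1] F [-0.6 -0.9 -0.2] op 0.0524
over 76.33 S [ -20.8 -353.5  130.3] F [-0.3  0.  -0.4] op 0.0523
(array([ 0.50198656, -0.32328546]), 0.028321025893092155, np.float64(0.13893679761024283), array([-0.00255379, -0.00059825]), array([ 0.50184416, -0.32315636,  0.13026956]))
(array([ 0.50133336, -0.32562861]), 0.028169015422463417, np.float64(0.09306657292504168), array([-0.00277985, -0.00079732]), array([ 0.50133964, -0.32483455,  0.08451961]))
 77.43 S [ -21.4 -355.3   84.5] F [0.4 0.  0.3] op 0.0527
```

View pics/q_scene.png

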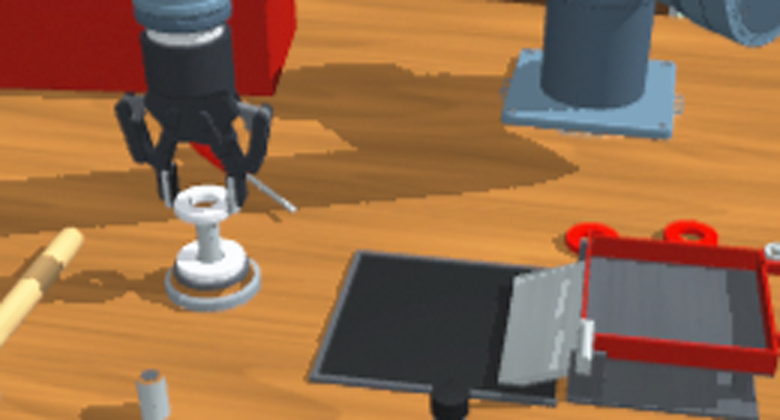

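Run:
```python
from h import *
z,F=lower(POST,.084,.038,lim=3.5); print(z,F); st("low")
if z<.0385:
    z=press(POST,.038,zmin=.025)
    c=camera("scene");save(c,"r_scene",(100,100,360,240),3)
```

```text
0.038 [ 0.26850529 -0.0831307   0.61983483]
low 80.48 S [ -21.7 -355.    37.9] F [ 0.3 -0.1  0.6] op 0.0526
0.0373 [-0.2 -0.7 -0.9]; 0.0366 [-0.   0.5 -1. ]; 0.0359 [ 0.6  0.4 -1.3]; 0.0352 [ 0.3 -0.  -1.8]; 0.0345 [ 0.2 -0.5 -0.9]; 0.0338 [ 0.3 -0.8 -0.5]; 0.0331 [ 0.2  0.3 -0.1]; 0.0324 [-0.7 -0.5  1. ]; 0.0317 [0.4 0.2 2.9]; 0.031 [-0.   0.2  3.8]; 0.0303 [0.  0.2 5.2]; 0.0296 [-0.1 -0.2  6.4]; 0.0289 [-1.   1.3  8. ]; 
pressed 84.23 S [ -21.4 -355.3   29.5] F [-0.4  0.6  7.1] op 0.0523
```

View pics/r_scene.png

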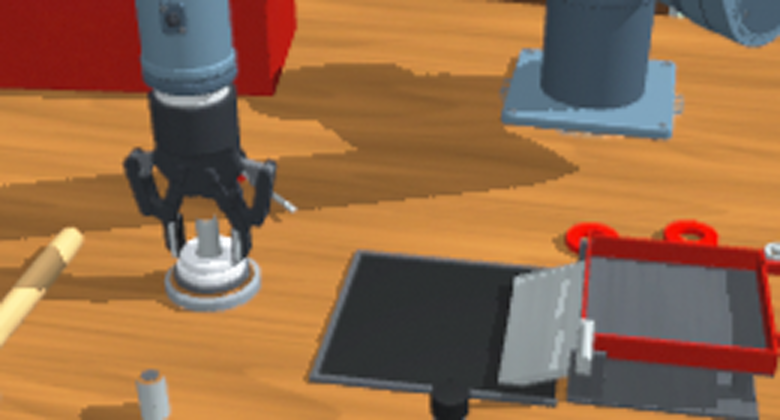

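Run:
```python
from h import *
servo_line([*POST,.0325],.02); open_gripper(); st("open"); servo_line([*POST,.15],.12)
print(wlook(POST,(.040,.048),"s_wrist"),wlook(POST,(.029,.037)))
p=np.array([.35,.30,.3]); movep(p,best(p,JA))
c=camera("scene");save(c,"s_scene",None,1.5); w=cloud(c)
c=camera("top");save(c,"s_top",None,1.5); st("end")
t=toS(w.reshape(-1,3))
for nm,x,y,dx,dy,lo,hi in (("bar",0,210,45,8,45,80),("pin",122,0,18,25,60,95),("floor",0,80,60,50,25,75)):
    m=(abs(t[:,0]-x)<dx)&(abs(t[:,1]-y)<dy)&(t[:,2]>lo)&(t[:,2]<hi);P=t[m];print(nm,np.median(P,0).round(1),len(P))
P=t[(abs(t[:,0])<60)&(abs(t[:,1]-90)<55)&(t[:,2]>25)&(t[:,2]<60)]
print(np.linalg.lstsq(np.c_[P[:,:2],np.ones(len(P))],P[:,2],rcond=None)[0])
```

```text
open 85.05 S [ -21.8 -355.    32.3] F [-0.1  0.2  0.2] op 0.0853
(array([ 0.50102323, -0.32521322]), 0.02787977270781994, np.int32(1988)) (array([ 0.50104833, -0.32549575]), 0.031953006982803345, np.int32(576))
end 89.77 S [-151.6  273.8  299.8] F [-0.2  0.8 -0.4] op 0.0852
bar [  2.1 208.5  65.6] 80
pin [122.8  -0.2  87.7] 36
floor [-2.6 80.1 41.4] 865
[ 2.59642389e-04 -8.33371844e-04  4.14045804e+01]
```

View pics/s_scene.png

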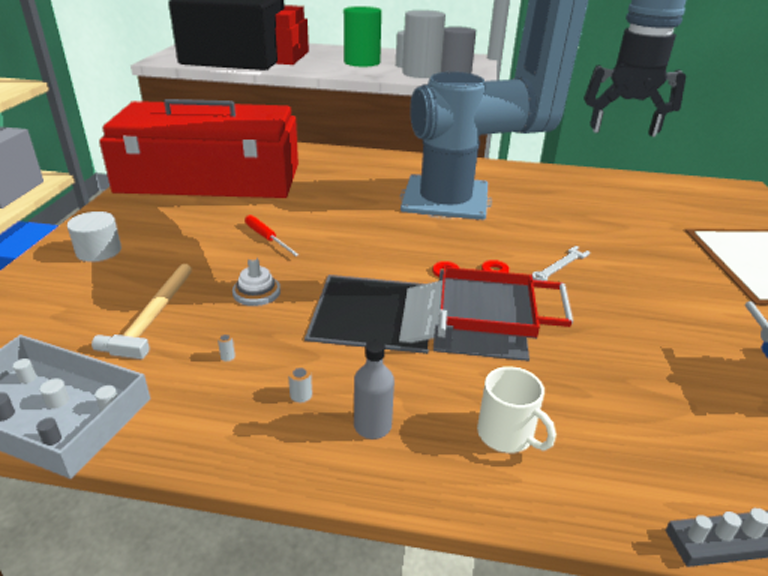

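View pics/s_top.png

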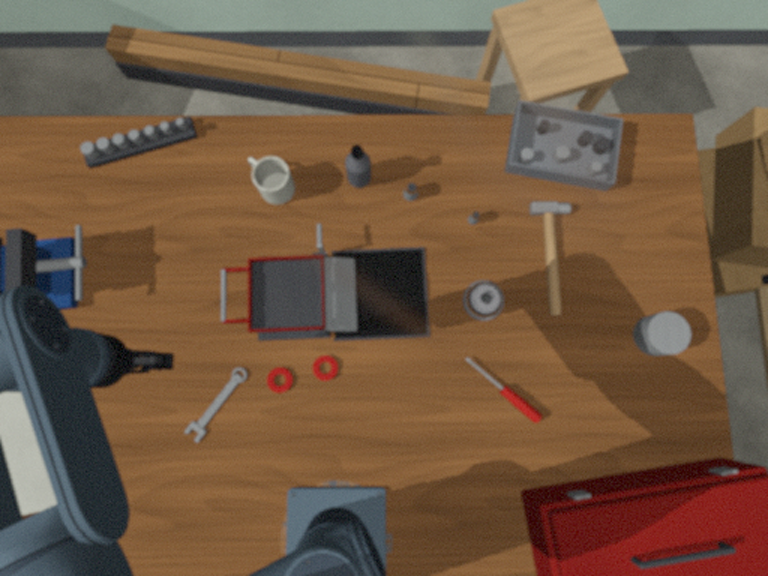

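View pics/s_wrist.png

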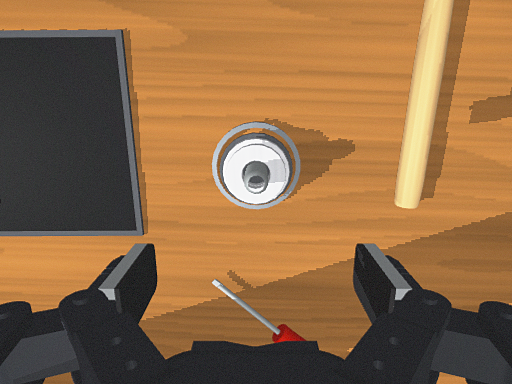

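Both rings lie flat and concentric on the post, with the smaller one on top (wrist pixel 256,172). The tray is level and empty, the gate is shut, and nothing else on the bench has moved.

Run:
```python
from h import *
hand_in(); st("handed")
```

```text
the job is handed in; nothing more can be done
the job is handed in; nothing more can be done
```

I finished the job and handed it in at about 90 s on the robot's clock. I got no verdict back.

**What I did:** With the tray level, I lowered the gate to its stop and tipped the tray to 0.30 rad. Both rings present, the 64 mm and the 56 mm, slid out onto the mat. I set the tray level against its stop and shut the gate again. I then put the 64 mm ring on the post and pressed it, and the 56 mm ring on top and pressed that.

**Last checks:**
- **Pressing:** each press showed about 7 N at the wrist, held for 0.5 s. I lowered each ring about 3.5 mm after it made contact.
- **Stack:** both rings are centred on the post to within about 0.5 mm. The fitted outer radii are 32.0 mm below and 27.9 mm above, and each ring's top face is at the height expected for lying flat.
- **Tray and gate:** the tray floor is level (slope about 0.001) and empty, and the gate pin is straight above the hinge.
- **Other things on the bench:** by eye, the tools and the red look-alike rings are where they were.

**What went wrong or disagreed:**
- **Shutting the gate:** my first push rode up on the pin (about 13 N upward). I repeated it lower and the gate shut.
- **Cameras:** the top and wrist cameras disagreed by 2–3 mm. I used the wrist camera, after correcting it by gripping and releasing the 64 mm ring once on the mat.
- **Finger opening:** the reading was about 3 mm less than the known width of whatever was gripped, every time.

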